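# Seat the furnace cover and hold the temperature probe in its well

## Task

One side of the small bench furnace's loose cover is standing up on its lift pin: press that side down until the cover sits flat and level on the furnace. Then take the temperature probe from its rack and lower it through the guide hole in the cover without letting it touch the cover or the furnace, until the underside of its thick handle is about 20 mm above the rim of the guide hole. Finish there still holding the probe, upright and still in the middle of the hole; leave the beaker, jar and glove box alone.

Things in the scene. Friction and masses are not known exactly. Their poses are not given: they have to be found in the camera images.
- furnace: small bench furnace, a fixed grey block 150 x 150 mm and 110 mm high with a black control panel on its front (-x side); origin at the centre of its underside, on the work surface, z up. Its top has a round well 50 mm across and 95 mm deep in the centre, and a steel lip 6 mm high round a 114 mm square seat. A lift pin stands near the back of the seat
- seat (a point): centre of the furnace's flat top face, where the underside of the cover belongs, 110 mm above the work surface; axes as the furnace
- pin_place (a point): fixed point on the furnace's top face where the lift pin comes out, 42 mm from the centre towards the back (+x); axes as the furnace. The pin (10 mm across, rounded) stands 10 mm up here and carries the cover. It is stiff: it sinks when the cover above it is pushed down with about 5 to 8 N, has no spring and stays down
- cover: loose white ceramic plate 110 x 110 x 10 mm, 0.3 kg, inside the furnace's lip, its +x side raised by the lift pin (about 0.1 rad, edge 11 mm up); origin at the centre of its underside, z up, x and y as the furnace. A steel guide bush, 40 mm outside diameter, 12 mm high, stands in its middle. 35 mm of flat plate between bush and raised edge to press on, best above the pin
- bore (a point): centre of the mouth of the guide hole, at the upper rim of the bush, 22 mm above the underside of the cover; the hole is 26 mm across and goes straight down through bush and plate (22 mm long) into the well; z up along the hole
- probe: temperature probe 150 mm long, 0.12 kg, standing upright in the rack: a bare steel rod 8 mm in diameter and 90 mm long, and above it a black round handle 22 mm in diameter and 60 mm long to grip; origin at the lower tip of the rod, z up along the rod. The flat underside of the handle lies at z = 90 mm, the top of the handle at z = 150 mm
- probe_tip (a point): the lower tip of the probe's rod (the probe's origin)
- rack: fixed rack: grey foot 100 x 100 mm, four steel posts, white top plate 80 x 80 mm whose top is 105 mm above the work surface, with one 12 mm hole in its centre; the probe's handle stands on this plate, its rod hangs through the hole, so the probe must be lifted 90 mm to clear it. Origin at the centre of the foot's underside
- beaker: bystander: open glass beaker, 64 mm across, 85 mm high, origin at the centre of its underside
- jar: bystander: amber glass jar with a white cap, 60 mm across, 85 mm high, origin at the centre of its underside
- glove_box: bystander: glove box, a white carton with a blue band, 110 x 220 x 75 mm, origin at the centre of its underside
There are look-alikes about, which are no part of the job. There is more than one size of the cover; the one meant has the size given above.

How it is judged:
By the outcome, as a careful person would: the job done as asked, in the order asked, and still so for the second after the job is handed in, while the arm keeps its last pose, push and grip.
It also fails if it takes over 58 s, if anything falls off the work surface, if the arm or the gripper's body presses on something with over 40 N, if the wrist force passes 120 N, or if a joint passes its speed limit or range.

## Robot

A 6-joint arm with a two-finger parallel gripper is mounted at the origin on the work surface. World frame = base frame: x ahead of the robot, y to its left, z up, the work surface at z = 0. Lengths are in m, angles in rad, forces in N, time in s.
With the tool pointing down it reaches from about 0.3 to 0.775 m from the base axis. Payload 14.6 kg.
Tool frame: the origin (TCP) lies at the very end of the fingers, on their centre line; the grasp point (between the pads) lies 19 mm behind it; z points along the fingers, y is the line along which they close (so a half turn about z gives the same grasp; the last joint's range is limited). The gripper opens to 94 mm and grips with 3 to 60 N. Pads are 16 mm wide; open, the fingers measure 119 mm over their backs; the gripper's body (75 mm by 177 mm) begins 78 mm behind the grasp point.
Start: joints at [1.094, 0.3, 1.521, -0, 1.321, -0.067], TCP at [0.219, 0.504, 0.205] pointing down, gripper open.
Joint ranges: [-3.03, 3.03], [-0.79, 2.21], [0.23, 2.52], [-1.04, 4.18], [0, 3.07], [-2.55, 2.55]. Speed limits (rad/s): [2.22, 2.22, 2.57, 3.14, 3.14, 3.14].

## Interface

Orientations are given as [roll, pitch, yaw] about the fixed x, y, z axes, in that order (R = Rz(yaw) Ry(pitch) Rx(roll)).
In Python, from station import ctrl gives the robot as it stands.
- The arm moves only by the shell command python3 -m pendant 'ROWS' [OPENING] [FORCE]. ROWS is JSON, a list of rows, each a list of 2 entries, a list of its own where there are three numbers: the shift along the world's x, y, z in cm, then the turn about the world's z in rad. A call has 1 to 20 rows; each row shifts and turns the commanded pose from where the row before left it; what a row does not reach is not made up. A row lasts 1/12 s, in which the tool goes at most 41.7 mm and 7.16 degrees, less where a joint would pass 70% of its speed; a pose out of reach is approached as far as the arm can. A call is refused whole if a number of a shift passes 4.17 or a number of a turn 0.125, either way. A call with a gripper value outside its range is refused whole. OPENING is the opening, from 0 (shut) to 1 (fully open), set as the call begins (- or left out, the last holds). The fingers move at their own pace and stop on an object; FORCE is the grip in N (left out, the last holds). Time passes only in rows, so rows that do not move let the fingers close. It gives the time, the measured TCP pose, the force, the opening and the grip force at its end, in the units of the state.
- ctrl.get_obs(): the state, without advancing time (a new reading comes with each control period).
- ctrl.camera(name): name is "side" or "top"; returns a dict with "color" (420x560x3 uint8, red, green, blue), "intrinsics" (3x3 intrinsics, pixels), "k1" (the pictures are not rectified: a ray, as slopes to the right and down, at radius r is drawn at 1 + k1 r^2 times it, then the intrinsics apply), "camera_from_world" (4x4, takes a point from world to camera coordinates). Camera axes: x right, y down, z forward; pixel columns grow to the right and rows downward; lengths in m; the calibration is good to about 2 mm. A picture is of the moment at which its call begins. There is no depth.
- ctrl.hand_in(): hands the job in; it is judged then, once.
The state is a dict: "time_s": time; "qpos": joint angles; "joint_vel": joint speeds; "tau": joint torques, N m; "ee_pos": TCP position; "eef_rot": TCP orientation; "force": force on the tool from outside, world axes, zero at the start; "moment": the same for the moment, N m; "grip_width": finger opening in m; "grip_force": force on a finger pad.
Only numpy, scipy, OpenCV 4.12 (cv2) and the standard library are available. Lean on these libraries where they do the work, as an engineer would, in place of code of your own. Each camera call takes 0.05 s, during which the arm holds its last target. There are 200 camera calls.

## Working session

There is one attempt and no reset: what is moved stays moved. The work goes in short steps, Python scripts to look and compute and a shell command to move; the robot and the scene stay as the last step left them, time stands still between calls to the robot, and variables do not carry over. Pictures are saved under pics/ and viewed, at most 10 in all, crops included, and the job is handed in when it is done.

```bash
ls; mkdir -p pics; cat > h.py <<'E'
import numpy as np, cv2
from station import ctrl
def snap(n,f=None):
    c=ctrl.camera(n)
    if f: cv2.imwrite('pics/'+f,c['color'][:,:,::-1])
    return c
def ray(c,u,v):
    K=np.array(c['intrinsics']);D=np.array([c['k1'],0,0,0.])
    p=cv2.undistortPoints(np.array([[[u,v]]],float),K,D)[0,0]
    T=np.array(c['camera_from_world']);R=T[:3,:3];o=-R.T@T[:3,3]
    return o,R.T@np.array([p[0],p[1],1])
def onz(c,u,v,z):
    o,d=ray(c,u,v);return o+d*(z-o[2])/d[2]
def proj(c,P):
    T=np.array(c['camera_from_world']);q,_=cv2.projectPoints(np.array(P,float).reshape(-1,3),cv2.Rodrigues(T[:3,:3])[0],T[:3,3],np.array(c['intrinsics']),np.array([c['k1'],0,0,0.]));return q[:,0]
E
python3 - <<'E'
from h import *
for n in('side','top'):
    c=snap(n,n+'1.png');T=np.array(c['camera_from_world']);print(n,-T[:3,:3].T@T[:3,3],T[:3,:3].round(2).tolist(),c['k1'],c['intrinsics'][0][0])
o=ctrl.get_obs();print(o)
E
```

```text
pics
side [0.51094026 0.63406409 0.82278737] [[-1.0, -0.09, -0.01], [-0.06, 0.71, -0.7], [0.07, -0.7, -0.71]] -0.015091238181457307 413.6480823640231
top [ 0.51226676 -0.07170255  1.02817843] [[-0.02, -1.0, 0.03], [-1.0, 0.02, -0.08], [0.08, -0.03, -1.0]] -0.07829622522416499 381.7052966225023
{'time_s': 0.1, 'qpos': array([ 1.09443471e+00,  3.00359311e-01,  1.52151051e+00, -6.12566608e-07,
        1.32068126e+00, -6.65639595e-02]), 'joint_vel': array([-5.47490276e-05, -5.29140898e-04, -1.51042583e-03,  1.06804595e-03,
       -4.41182712e-04,  1.11711150e-03]), 'tau': array([ 1.97765985e-03, -5.32641506e+01, -3.53281760e+01,  7.09506590e-02,
        2.34438863e-02, -5.54932228e-05]), 'ee_pos': array([0.21901356, 0.50426562, 0.2049775 ]), 'eef_rot': array([-3.14063631e+00, -6.31576801e-05,  2.73179512e+00]), 'force': array([ 0.2657735 ,  0.31316183, -0.22957149]), 'moment': array([ 0.00775214, -0.00867389,  0.00163654]), 'grip_force': 0.0, 'grip_width': 0.09400835788276372}
```

View pics/side1.png

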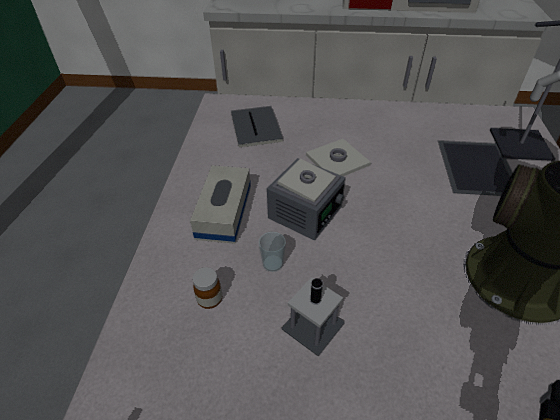

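View pics/top1.png

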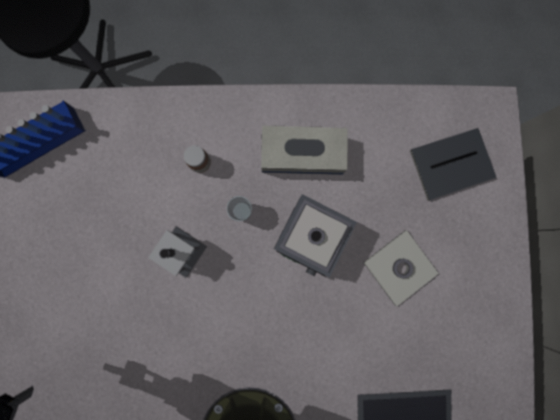

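The top view shows two white plates with a bush. One is on the furnace (316,236) and the other lies flat on the bench (402,268). There is one black handle, in the rack at (167,253), and a dark slab with a black bar at (455,160). I choose the cover on the furnace and the handle in the rack, and will check both in a crop.

```bash
python3 - <<'E'
from h import *
s=cv2.imread('pics/side1.png');t=cv2.imread('pics/top1.png')
r=lambda im,x,y,w,h,k:cv2.resize(im[y:y+h,x:x+w],None,fx=k,fy=k,interpolation=cv2.INTER_CUBIC)
a=r(s,255,150,100,75,4);b=r(s,270,270,100,75,4);c=r(t,265,190,100,75,4);d=r(t,135,215,100,75,4)
c=r(t,265,190,100,75,4)
m=np.vstack([np.hstack([a,b]),np.hstack([c,d])])
cv2.imwrite('pics/crop1.png',np.clip(m*1.3,0,255).astype(np.uint8))
E
```

```text
(no output)
```

View pics/crop1.png

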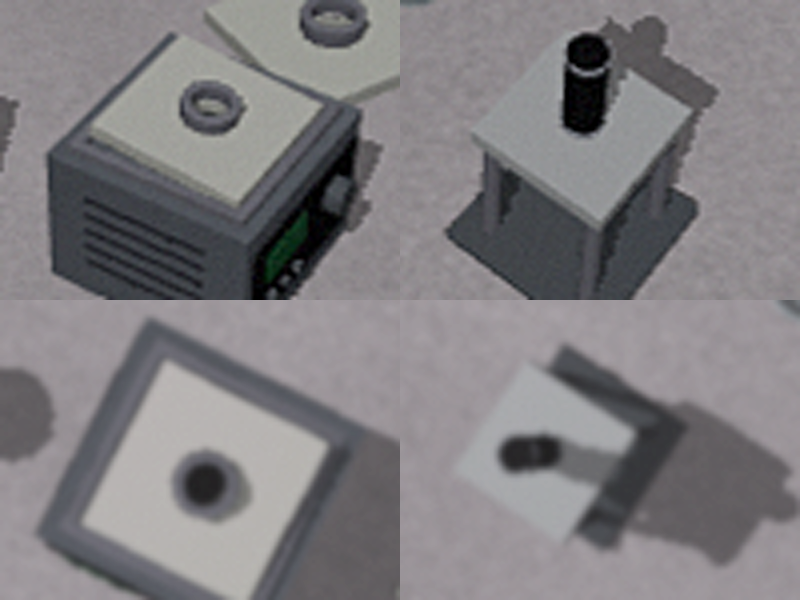

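The crop confirms both choices. The cover on the furnace is raised on the side away from the panel (left in the side view, top right in the top view). The probe stands in the rack.

```bash
cat >> h.py <<'E'
def tri(c1,p1,c2,p2):
    a,d=ray(c1,*p1);b,e=ray(c2,*p2)
    s=np.linalg.lstsq(np.c_[d,-e],b-a,rcond=None)[0]
    return ((a+s[0]*d)+(b+s[1]*e))/2, np.linalg.norm(a+s[0]*d-b-s[1]*e)
E
python3 - <<'E'
from h import *
np.set_printoptions(precision=4,suppress=True)
s=snap('side');t=snap('top')
for nm,L,c in(('top',[(303,195),(355.5,223),(325,276.5),(275,247.5)],t),('side',[(298.7,158.7),(267.5,188),(317,210),(345.5,178)],s)):
    P=np.array([onz(c,u,v,.116)[:2] for u,v in L]);print(nm,P.tolist(),P.mean(0))
    print([np.linalg.norm(P[i]-P[i-1]) for i in range(4)])
    print([np.degrees(np.arctan2(*(P[i]-P[(i+1)%4])[::-1])) for i in range(4)])
print('bush',tri(t,(316,235.2),s,(308,176)))
print('htop',tri(t,(163.7,253.7),s,(316.7,282)))
P=np.array([onz(t,u,v,.105)[:2] for u,v in [(167,230.5),(194.5,247.5),(176,275.7),(148,258)]]);print('rack',P,P.mean(0))
P=np.array([onz(s,270+u/4,270+v/4,.105)[:2] for u,v in [(72,135),(175,32),(292,110),(198,220)]]);print('rackside',P,P.mean(0))
for n,c in(('s',s),('t',t)): # plate mask
    im=c['color'].astype(int)
E
```

```text
top [[0.6225351294910374, -0.14674168566762658], [0.5526534162515518, -0.2721306226910861], [0.4265780890342341, -0.19476623410757815], [0.49785377855383667, -0.07705410346102444]] [ 0.5249 -0.1727]
[np.float64(0.1428348640400072), np.float64(0.14354734192300042), np.float64(0.14791969697729154), np.float64(0.13760948229626516)]
[np.float64(60.86821889640044), np.float64(-31.53478637386103), np.float64(-121.19525944552505), np.float64(150.7980634699968)]
side [[0.5511899164575004, -0.2656462428276335], [0.6227829478089911, -0.13965011282814288], [0.49502286594976946, -0.07133857353123951], [0.42481506723304524, -0.19505428244993406]] [ 0.5235 -0.1679]
[np.float64(0.14475436914466677), np.float64(0.1449157924897907), np.float64(0.14487617097986608), np.float64(0.14224876672190595)]
[np.float64(-119.60593617392843), np.float64(-28.132796284462213), np.float64(60.42539290214979), np.float64(150.81263048826102)]
bush (array([ 0.5235, -0.1736,  0.1342]), np.float64(0.0028476310996347954))
htop (array([0.4899, 0.1732, 0.1673]), np.float64(0.001594489457531039))
rack [[0.5431 0.183 ]
 [0.5011 0.1165]
 [0.4344 0.1613]
 [0.4776 0.229 ]] [0.4891 0.1724]
rackside [[0.5441 0.1867]
 [0.4953 0.1198]
 [0.4347 0.1625]
 [0.4802 0.2282]] [0.4886 0.1743]
```

```bash
python3 -m pendant '[[[1.7,-3.47,0],0],[[1.7,-3.47,0],-0.05],[[1.7,-3.47,0],-0.05],[[1.7,-3.47,0],0],[[1.7,-3.47,0],0],[[1.7,-3.47,0],0],[[1.7,-3.47,0],0],[[1.7,-3.47,0],0],[[1.7,-3.47,0],0],[[1.7,-3.47,0],0],[[1.7,-3.47,0],0],[[1.7,-3.47,0],0],[[1.7,-3.47,0],0],[[1.7,-3.47,0],0],[[1.7,-3.47,0],0],[[1.7,-3.47,0],0],[[1.7,-3.47,0],0],[[1.7,-3.47,0],0],[[1.7,-3.47,0],0],[[1.7,-3.47,0],0]]' 0 10
python3 -m pendant '[[[0,0,0],0],[[0,0,-2],0],[[0,0,-2],0],[[0,0,0],0],[[0,0,0],0]]'
```

```text
time_s: 1.87
ee_pos: [0.5595, -0.1915, 0.2052]
eef_rot: [3.142, -0.0, 2.632]
force: [0.8, 0.2, -0.0]
grip_width: 0.0006
grip_force: 0.0
time_s: 2.28
ee_pos: [0.5588, -0.1892, 0.1651]
eef_rot: [-3.141, -0.002, 2.632]
force: [0.3, 0.8, 0.2]
grip_width: 0.0003
grip_force: 0.0
```

```bash
python3 -m pendant '[[[0.1,-0.1,-1.5],0],[[0.1,-0.1,-1],0],[[0,0,0],0],[[0,0,0],0]]'
python3 - <<'E'
from h import *
r=lambda im,x,y,w,h,k:cv2.resize(im[y:y+h,x:x+w],None,fx=k,fy=k,interpolation=cv2.INTER_CUBIC)
s=snap('side')['color'][:,:,::-1];t=snap('top')['color'][:,:,::-1]
cv2.imwrite('pics/p2.png',np.clip(np.hstack([r(s,255,140,100,100,4),r(t,265,180,100,100,4)])*1.3,0,255).astype(np.uint8))
E
```

```text
time_s: 2.62
ee_pos: [0.5612, -0.1914, 0.1409]
eef_rot: [3.142, -0.0, 2.632]
force: [0.2, -0.2, 0.0]
grip_width: 0.0008
grip_force: 0.0
```

View pics/p2.png

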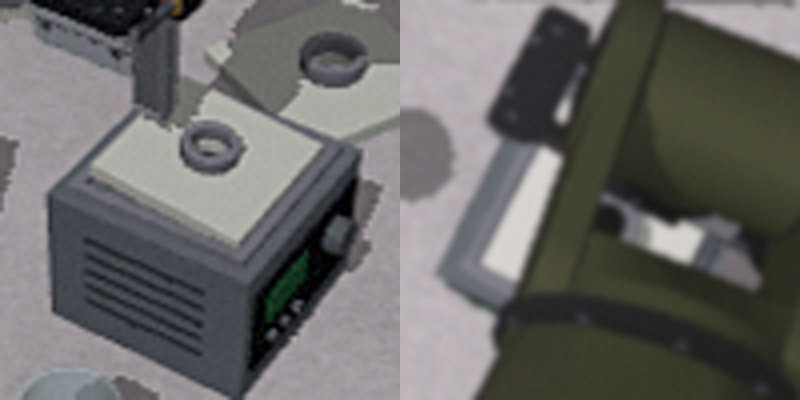

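The side view shows the closed fingers just above the raised edge, behind the bush. Pressing slowly.

```bash
python3 -m pendant '[[[0,0,-0.4],0],[[0,0,-0.3],0],[[0,0,-0.2],0],[[0,0,-0.2],0],[[0,0,-0.1],0],[[0,0,0],0]]'
python3 -m pendant '[[[0,0,-0.1],0],[[0,0,-0.1],0],[[0,0,-0.1],0],[[0,0,-0.1],0],[[0,0,0],0]]'
python3 -m pendant '[[[0,0,-0.1],0],[[0,0,-0.1],0],[[0,0,-0.05],0],[[0,0,0],0]]'
```

```text
time_s: 3.22
ee_pos: [0.5613, -0.1916, 0.1286]
eef_rot: [3.142, 0.001, 2.632]
force: [0.0, 0.2, 3.5]
grip_width: 0.0006
grip_force: 1.5
time_s: 3.63
ee_pos: [0.5615, -0.1917, 0.1246]
eef_rot: [3.142, 0.001, 2.632]
force: [3.1, -0.8, 4.5]
grip_width: 0.0007
grip_force: 2.0
time_s: 3.97
ee_pos: [0.5616, -0.1918, 0.1222]
eef_rot: [3.141, 0.001, 2.632]
force: [3.1, -1.9, 3.8]
grip_width: 0.0003
grip_force: 2.2
```

```bash
python3 -m pendant '[[[0,0,-0.1],0],[[0,0,-0.1],0],[[0,0,0],0]]'
python3 -m pendant '[[[0,0,-0.05],0],[[0,0,-0.05],0],[[0,0,0],0]]'
```

```text
time_s: 4.22
ee_pos: [0.5616, -0.1918, 0.1203]
eef_rot: [3.141, 0.002, 2.632]
force: [2.5, -1.8, 5.0]
grip_width: 0.0005
grip_force: 2.5
time_s: 4.47
ee_pos: [0.5617, -0.1918, 0.1202]
eef_rot: [3.141, 0.002, 2.632]
force: [-0.8, 1.0, 13.2]
grip_width: 0.0004
grip_force: 6.6
```

```bash
python3 -m pendant '[[[0,0,-0.06],0],[[0,0,0],0],[[0,0,0],0]]'
python3 -m pendant '[[[0,0,0.3],0],[[0,0,1],0],[[0,0,2],0],[[0,0,2.5],0],[[0,0,2.5],0],[[-0.3,2,0],0],[[-0.6,3.3,0],0],[[-0.6,3.5,0],0],[[-0.7,3.5,0],0],[[-0.7,3.5,0],0],[[-0.7,3.5,0],0],[[-0.7,3.5,0],0],[[-0.7,3.5,0],0],[[-0.7,3.5,0],0],[[-0.6,3.5,0],0],[[-0.3,2,0],0],[[0,0,0],0],[[0,0,0],0]]' 1
python3 - <<'E'
from h import *
r=lambda im,x,y,w,h,k:cv2.resize(im[y:y+h,x:x+w],None,fx=k,fy=k,interpolation=cv2.INTER_CUBIC)
s=snap('side')['color'][:,:,::-1];t=snap('top')['color'][:,:,::-1]
a=r(s,255,140,100,75,4);b=r(s,270,235,100,75,4);c=r(t,265,190,100,75,4);d=r(t,135,215,100,75,4)
cv2.imwrite('pics/p3.png',np.clip(np.vstack([np.hstack([a,b]),np.hstack([c,d])])*1.3,0,255).astype(np.uint8))
cv2.imwrite('pics/top3.png',t);cv2.imwrite('pics/side3.png',s)
E
```

```text
time_s: 4.72
ee_pos: [0.5617, -0.1918, 0.1202]
eef_rot: [3.141, 0.002, 2.632]
force: [-2.3, 0.2, 18.1]
grip_width: 0.0007
grip_force: 9.1
time_s: 6.22
ee_pos: [0.4947, 0.162, 0.2013]
eef_rot: [-3.141, -0.001, 2.634]
force: [-0.3, -0.3, -0.5]
grip_width: 0.0943
grip_force: 0.0
```

View pics/p3.png

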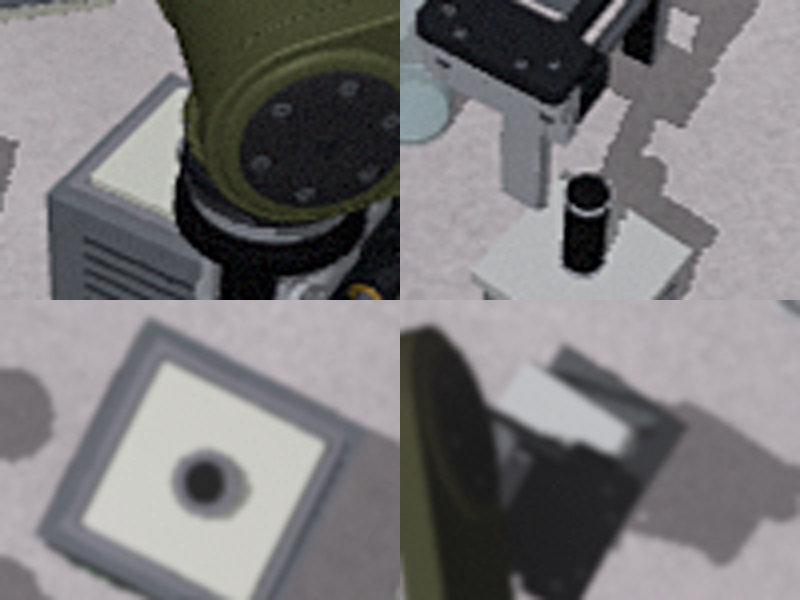

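The cover now lies flat in the lip: the gap shadow at its right edge is gone. The open fingers hang above the handle. Descending to grasp.

```bash
python3 -m pendant '[[[-0.25,0.55,0],0],[[-0.3,0.6,0],0],[[0,0,-1.5],0],[[0,0,-2],0],[[0,0,-2],0],[[0,0,-1.5],0],[[0,0,-0.5],0],[[0,0,0],0],[[0,0,0],0]]'
python3 -m pendant '[[[0,0,0],0],[[0,0,0],0],[[0,0,0],0],[[0,0,0],0],[[0,0,0],0],[[0,0,0],0],[[0,0,0],0],[[0,0,0],0],[[0,0,0],0],[[0,0,0],0]]' 0 20
```

```text
time_s: 7.07
ee_pos: [0.4899, 0.173, 0.127]
eef_rot: [3.141, 0.0, 2.631]
force: [0.7, 0.0, 0.3]
grip_width: 0.0942
grip_force: 0.0
time_s: 7.9
ee_pos: [0.4896, 0.173, 0.1263]
eef_rot: [-3.142, -0.0, 2.632]
force: [-0.3, -0.5, -1.0]
grip_width: 0.0306
grip_force: 0.0
```

```bash
python3 -m pendant '[[[0,0,0],0],[[0,0,0],0],[[0,0,0],0],[[0,0,0],0],[[0,0,0],0]]' 0 20
python3 -m pendant '[[[0,0,0.3],0],[[0,0,0.5],0],[[0,0,1],0],[[0,0,1],0],[[0,0,1],0],[[0,0,1],0],[[0,0,0],0],[[0,0,0],0]]'
```

```text
time_s: 8.32
ee_pos: [0.4897, 0.173, 0.1264]
eef_rot: [3.141, 0.0, 2.632]
force: [0.6, 1.2, 0.2]
grip_width: 0.022
grip_force: 20.0
time_s: 8.98
ee_pos: [0.4898, 0.173, 0.175]
eef_rot: [3.141, 0.001, 2.632]
force: [-0.4, 0.5, -1.5]
grip_width: 0.0218
grip_force: 20.0
```

```bash
python3 -m pendant '[[[0,0,1.5],0],[[0,0,2],0],[[0,0,2.5],0],[[0,0,2.5],0],[[0,0,1.5],0],[[0.2,-1,0],0],[[0.2,-2,0],0],[[0.3,-3,0],0],[[0.3,-3.5,0],0],[[0.3,-3.5,0],0],[[0.4,-3.5,0],0],[[0.4,-3.5,0],0],[[0.3,-3.5,0],0],[[0.3,-3.5,0],0],[[0.3,-3,0],0],[[0.2,-2,0],0],[[0.2,-1.5,0],0],[[0,-1,0],0],[[0,0,0],0],[[0,0,0],0]]'
python3 -m pendant '[[[0,0,0],0],[[0,0,0],0],[[0,0,0],0],[[0,0,0],0]]'
python3 - <<'E'
from h import *
r=lambda im,x,y,w,h,k:cv2.resize(im[y:y+h,x:x+w],None,fx=k,fy=k,interpolation=cv2.INTER_CUBIC)
s=snap('side','side4.png')['color'][:,:,::-1];t=snap('top','top4.png')['color'][:,:,::-1]
cv2.imwrite('pics/p4.png',np.clip(np.hstack([r(s,255,110,80,100,5),r(t,265,180,80,100,5)])*1.3,0,255).astype(np.uint8))
E
```

```text
time_s: 10.65
ee_pos: [0.5235, -0.1717, 0.2738]
eef_rot: [3.142, -0.001, 2.632]
force: [-0.3, -0.4, -0.4]
grip_width: 0.0218
grip_force: 20.0
time_s: 10.98
ee_pos: [0.5237, -0.1714, 0.2745]
eef_rot: [3.142, 0.0, 2.633]
force: [-0.2, 0.5, -1.8]
grip_width: 0.0216
grip_force: 20.0
```

View pics/p4.png

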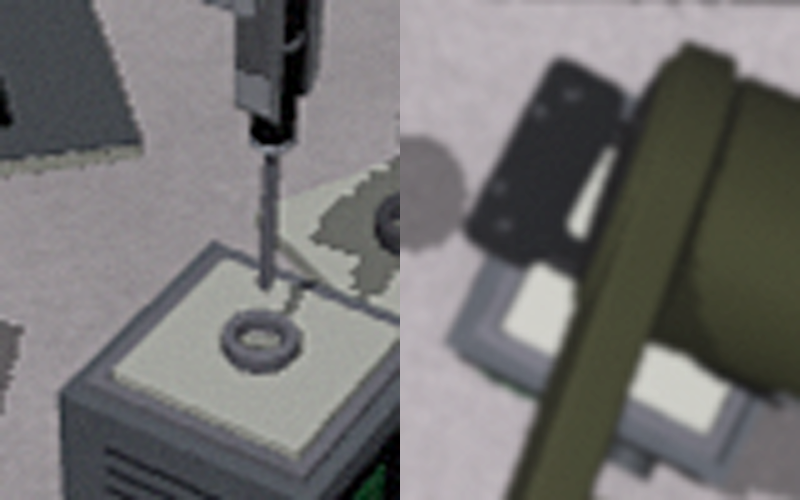

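```bash
python3 - <<'E'
from h import *
np.set_printoptions(precision=4,suppress=True)
s=snap('side');t=snap('top')
g=cv2.cvtColor(cv2.imread('pics/top3.png'),6)
for th in(60,75,90,150):
    m=(g[215:258,295:340]<th).astype(np.uint8)
    n,l,st,ce=cv2.connectedComponentsWithStats(m);i=l[21,21]
    k=max(range(1,n),key=lambda j:st[j,4]) if i==0 else i
    u,v=ce[k]+[295,215];print(th,st[k],u,v,onz(t,u,v,.132))
print('side hole',onz(s,255+262/5,110+337/5,.132))
e=ctrl.get_obs()['ee_pos'];print(e)
print('proj tip, handle bottom',(proj(s,[[*e[:2],e[2]-.111],[*e[:2],e[2]-.021]])-[255,110])*5)
o,d=ray(s,255+266/5,110+288/5);q=o+d*((e[2]-.111)-o[2])/d[2];print('side tip',q)
E
```

```text
60 [16 15 10 11 82] 315.6585365853659 235.23170731707316 [ 0.5249 -0.173   0.132 ]
75 [16 15 10 11 96] 315.5729166666667 235.08333333333334 [ 0.5253 -0.1729  0.132 ]
90 [ 15  14  12  13 131] 315.6793893129771 235.1145038167939 [ 0.5252 -0.1731  0.132 ]
150 [ 12  11  22  20 327] 317.15290519877675 235.82262996941895 [ 0.5235 -0.1765  0.132 ]
side hole [ 0.5234 -0.1706  0.132 ]
[ 0.5236 -0.1719  0.2744]
proj tip, handle bottom [[263.9882 287.502 ]
 [271.2327 138.3745]]
side tip [ 0.5226 -0.1716  0.1634]
```

```bash
python3 -m pendant '[[[0.1,0,0],0],[[0,0,-1],0],[[0,0,-1],0],[[0,0,-1],0],[[0,0,-1],0],[[0,0,-1],0],[[0,0,0],0],[[0,0,0],0]]'
python3 - <<'E'
from h import *
s=snap('side','side5.png');im=s['color'][:,:,::-1]
e=ctrl.get_obs()['ee_pos'];print(e)
a=cv2.resize(im[150:200,275:335],None,fx=10,fy=10,interpolation=cv2.INTER_CUBIC)
cv2.imwrite('pics/p5.png',np.clip(a*1.3,0,255).astype(np.uint8))
print((proj(s,[[*e[:2],.132],[*e[:2],.152]])-[275,150])*10)
an=np.linspace(0,6.28,9)[:-1]
print((proj(s,[[e[0]+.02*np.cos(k),e[1]+.02*np.sin(k),.132] for k in an])-[275,150]).round(1)*10)
E
```

```text
time_s: 11.85
ee_pos: [0.5245, -0.172, 0.2237]
eef_rot: [-3.141, -0.001, 2.632]
force: [-0.3, 0.3, -0.7]
grip_width: 0.0215
grip_force: 20.0
[ 0.5247072  -0.17209376  0.22443378]
[[319.20984086 269.85112868]
 [322.09442781 209.42978078]]
[[241. 266.]
 [261. 303.]
 [315. 322.]
 [372. 309.]
 [398. 274.]
 [377. 237.]
 [323. 220.]
 [267. 231.]]
```

View pics/p5.png

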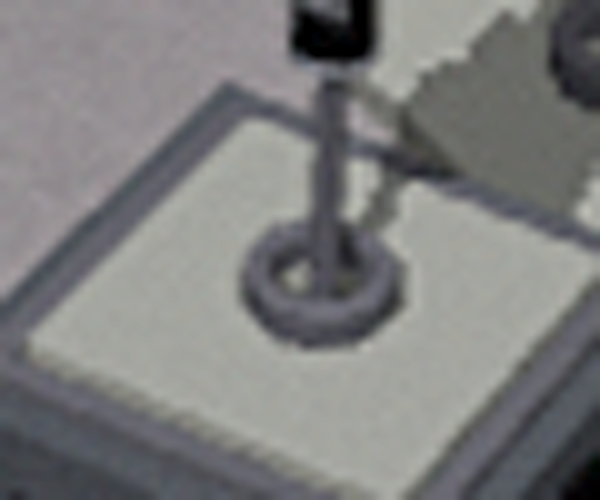

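The rod runs into the hole in the middle of the bush: rim centre is about crop pixel (323,270) and the rod is at x ≈ 323. Lowering the rest of the way.

```bash
python3 -m pendant '[[[0,0,-0.6],0],[[0,0,-0.8],0],[[0,0,-0.8],0],[[0,0,-0.8],0],[[0,0,-0.8],0],[[0,0,-0.8],0],[[0,0,-0.5],0],[[0,0,0],0],[[0,0,0],0],[[0,0,0],0],[[0,0,0],0],[[0,0,0],0]]'
python3 - <<'E'
from h import *
s=snap('side','side6.png');im=s['color'][:,:,::-1]
e=ctrl.get_obs();print(e['ee_pos'],e['force'],e['moment'])
e=e['ee_pos']
a=cv2.resize(im[150:200,275:335],None,fx=10,fy=10,interpolation=cv2.INTER_CUBIC)
cv2.imwrite('pics/p6.png',np.clip(a*1.3,0,255).astype(np.uint8))
print((proj(s,[[*e[:2],.132],[*e[:2],.152]])-[275,150])*10)
E
```

```text
time_s: 12.9
ee_pos: [0.5248, -0.1721, 0.1737]
eef_rot: [3.141, 0.001, 2.632]
force: [-0.1, 0.2, -0.4]
grip_width: 0.0217
grip_force: 20.0
[ 0.52472574 -0.17208243  0.17364751] [ 0.33443065  0.35933229 -2.16525857] [-0.01943553 -0.04439662 -0.02548062]
[[319.13507144 269.87611173]
 [322.01866043 209.45471739]]
```

View pics/p6.png

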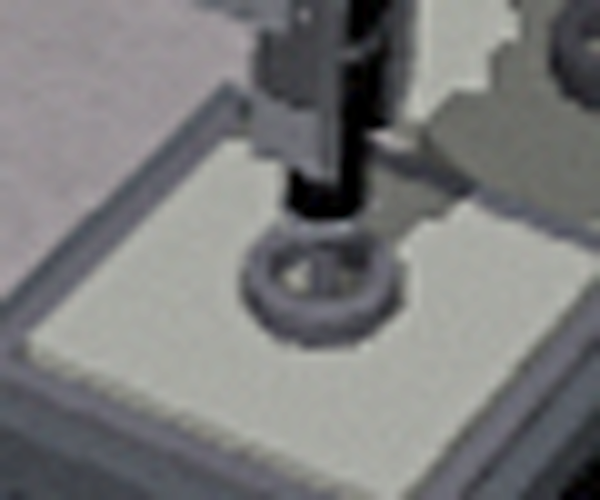

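The rod stands in the middle of the hole (x ≈ 325 against a rim centre of 323). The handle's underside is about 20 mm above the rim.

```bash
python3 -c "
from station import ctrl
print(ctrl.hand_in())"
```

```text
the job is handed in; nothing more can be done
None
```

The job is handed in after about 13 s of robot time: the cover is pressed flat on the furnace, and the probe is held upright and still in the middle of the guide hole, its handle's underside about 20 mm above the rim; no contact force showed in the readings I took while lowering it.

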